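# Sweep the offcuts into the tray

## Robot

A 7-joint arm with a two-finger parallel gripper is mounted at the origin on the work surface. World frame = base frame: x ahead of the robot, y to its left, z up, the work surface at z = 0. Lengths are in mm, angles in rad, forces in N, time in s.
With the tool pointing down it reaches from about 400 to 875 mm from the base axis. Payload 4.4 kg.
Tool frame: the origin (TCP) lies on the centre line of the jaws, within the pads' length; the fingertips stand 14 mm ahead of it and the grasp point (between the pads) lies 5 mm behind it (tips_ahead is the distance from the TCP to the fingertips, in mm); z points along the fingers, y is the line along which they close (so a half turn about z gives the same grasp; the last joint's range is limited). The gripper opens to 85 mm and grips with 20 to 120 N. Pads are 22 mm wide; open, the fingers measure 114 mm over their backs; the gripper's body (76 mm by 85 mm) begins 54 mm behind the grasp point. The pads swing forward as they close: fully open they stand 13 mm farther back than shut.
Start: joints at [1.166, 0.628, 0.038, 1.517, -0.027, 0.996, -0.02], TCP at [216.06, -613.055, 208.513] pointing down, gripper open.
Joint ranges: [-3.06, 3.06], [-0.37, 2.12], [-1.25, 1.32], [0.18, 2.47], [-1.1, 4.24], [0.23, 1.98], [-2.94, 2.94]. Speed limits (rad/s): [2.57, 2.57, 3.14, 3.14, 3.14, 3.14, 3.14].

## Interface

Orientations are given as [roll, pitch, yaw] about the fixed x, y, z axes, in that order (R = Rz(yaw) Ry(pitch) Rx(roll)).
In Python, from cell import * gives the robot as it stands.
- The arm moves only by the tool move_arm, never from a script. Its argument "rows" is text: rows parted by semicolons, each of 7 numbers parted by spaces: the shift along the tool's x, y, z scaled (see below), then the turn, a rotation vector about the tool's x, y, z scaled (see below), then the closure, from -1 (fully open) to 1 (shut). A call has 1 to 12 rows; each row is the pose to reach, as a shift and turn from the pose commanded when the call began, along the tool's axes at that moment; what a row does not reach only later rows make up. The controller multiplies each number of a shift by 0.3 m and each number of a turn by pi/2 rad. A row lasts 1/12 s, in which the tool goes at most 41.7 mm and 7.16 degrees, less where a joint would pass 70% of its speed; a pose out of reach is approached as far as the arm can. A call with a number of a shift or a turn outside -1 to 1 is refused whole. A call with a gripper value outside its range is refused whole. The fingers move at their own pace and stop on an object; the grip force is fixed at half the most. Time passes only in rows, so rows that repeat a pose let the fingers close. It gives the time, the measured TCP pose, the force, the opening and the grip force at its end, in the units of the state.
- read_state(): the state, without advancing time (a new reading comes with each control period).
- get_image(name): name is "scene" or "top"; returns a dict with "img" (420x560x3 uint8, red, green, blue), "vfov" (degrees; the focal length in pixels is half the picture's height over the tangent of half this angle, whatever the lens; pixels are square), "cx", "cy" (the principal point, pixels), "extrinsics" (4x4, takes a point from camera to world coordinates). Camera axes: x right, y up, looking along -z (the intrinsics and any distortion apply to the point x, -y, -z); pixel columns grow to the right and rows downward; lengths in mm; the calibration is good to about 2 mm. A picture is of the moment at which its call begins. There is no depth.
- finish_job(): hands the job in; it is judged then, once.
The state is a dict: "clock": time; "qpos": joint angles; "qd": joint speeds; "tau": joint torques, N m; "eef_pos": TCP position; "tool_rot": TCP orientation; "force": force on the tool from outside, world axes, zero at the start; "torque": the same for the moment, N m; "width": finger opening in mm; "gripper_force": force on a finger pad.
Only numpy, scipy, OpenCV 4.12 (cv2) and the standard library are available. Lean on these libraries where they do the work, as an engineer would, in place of code of your own. Each camera call takes 0.05 s, during which the arm holds its last target. There are 200 camera calls.

## Task

Clear the carving board: with your fingertips, sweep the three small dark wooden offcuts (a disc, a square and a short strip) over the board's edge into the empty tray beside it, so that all three lie inside that tray and none is left on the board. Only push them: do not pinch them, press hard on them or pick them up. Leave the turned finial, the cup and the wax jar where they stand, and put nothing in the other tray, where the finished coasters are.

Things in the scene. Friction and masses are not known exactly. Their poses are not given: they have to be found in the camera images.
- board: Thick light wooden carving board (a butcher block), fixed: 240 (x) by 300 (y) by 65 mm high, top at z = 65 mm. Origin at the centre of its underside, on the table (table top at z = 0). A tray stands against each of its +y and -y edges (150 mm from its centre), tucked into the board's side so that the board itself closes the tray there: no rim stands in the way.
- offcut_tray: The EMPTY open plywood tray, fixed, at the board's +y or -y edge, parallel to the board: 280 (x) by 130 (y) by 30 mm high, walls and floor 5 mm thick, inside floor 270 by 120 mm, so its rim is 35 mm below the board's top. Origin at the centre of its underside, on the table; axes parallel to the board's.
- finished_tray: The tray with the finished coasters in it, at the board's other y edge: same tray, same size and origin, holding two stacks of two round coasters (90 mm across, tops below the rim), all fixed.
- disc: Round offcut, 36 mm across, 15 mm thick. Dark hardwood, 10 to 20 g, loose, lying flat on the board at the start. Origin at the centre of its underside, z up.
- square: Square offcut, 32 by 32 mm, 15 mm thick. Dark hardwood, 10 to 20 g, loose, lying flat on the board at the start. Origin at the centre of its underside, z up.
- strip: Oblong offcut, 50 mm (x) by 24 mm (y), 15 mm thick. Dark hardwood, 10 to 20 g, loose, lying flat on the board at the start. Origin at the centre of its underside, z up.
- finial: Turned wooden finial standing upright on the board near its +x edge, 36 mm across, 52 mm high, 60 g, loose. Origin at the centre of its underside. Leave it.
- cup: Wooden cup standing on the table beyond the board's +x edge, 72 mm across, 70 mm high, loose. Origin at the centre of its underside. Leave it.
- wax_jar: Amber glass jar with a metal cap, standing on the table beyond the board's +x edge, 60 mm across, 60 mm high, loose. Origin at the centre of its underside. Leave it.

How it is judged (in metres and radians):
At the end, for the whole second after the job is handed in: All three offcuts are at rest inside the empty tray: centres within its walls (136 mm along x, 62.5 mm along y of its centre), undersides lower than 56 mm above the table, speed below 20 mm/s; finial, cup and jar within 10 mm of where they were (x of disc in the frame of offcut_tray between -0.136 and 0.136 m and y of disc in the frame of offcut_tray between -0.0625 and 0.0625 m and height (world z) of each of disc, square, strip below 0.056 m and linear speed of each of disc, square, strip below 0.02 m/s and x of square in the frame of offcut_tray between -0.136 and 0.136 m and y of square in the frame of offcut_tray between -0.0625 and 0.0625 m and x of strip in the frame of offcut_tray between -0.136 and 0.136 m and y of strip in the frame of offcut_tray between -0.0625 and 0.0625 m and distance of each of finial, cup, wax_jar from where it was at the start of the episode below 0.01 m); the robot touches nothing.
It fails at once if an offcut is lifted (more than 18 mm above the board's top) (height (world z) of any of disc, square, strip above 0.083 m).
It fails at once if an offcut is pinched or pressed hard (over 15 N from the fingers) (contact force between the fingers and disc above 15 N or contact force between the fingers and square above 15 N or contact force between the fingers and strip above 15 N).
It fails at once if the finial, the cup or the jar is moved more than 10 mm or tipped (distance of any of finial, cup, wax_jar from where it was at the start of the episode above 0.01 m or angle between any of finial, cup, wax_jar's own z axis and vertical above 0.3 rad).
It also fails if it takes over 58 s, if anything falls off the work surface, if the arm or the gripper's body presses on something with over 40 N, if the wrist force passes 120 N, or if a joint passes its speed limit or range.

## Working session

There is one attempt and no reset: what is moved stays moved. The work goes in short steps, Python scripts to look and compute and a tool call to move; the robot and the scene stay as the last step left them, time stands still between calls to the robot, and variables do not carry over. Pictures are saved under pics/ and viewed, at most 10 in all, crops included, and the job is handed in when it is done.

Besides the shell and the picture viewer there is one more tool, called after "Emit:" as a command line: name --argument value ..., lists and objects as JSON in quotes. move_arm: Moves the arm, as the interface text tells. Its arguments: {"type":"object","properties":{"rows":{"type":"string"}},"required":["rows"]}

```bash
mkdir -p pics; ls; python3 - <<'E'
from cell import *
import cv2
for n in("top","scene"):
    d=get_image(n); cv2.imwrite(f"pics/{n}0.png",d["img"][:,:,::-1]); print(n,{k:v for k,v in d.items() if k!="img"})
s=read_state(); print({k:s[k] for k in("clock","eef_pos","tool_rot","width","force")})
E
```

```text
pics
top {'vfov': 54.08407889682979, 'cx': 273.74949968749024, 'cy': 210.99668937335395, 'extrinsics': array([[ 2.77286266e-02,  9.93815669e-01, -1.07524599e-01,
         5.51290293e+02],
       [-9.99595480e-01,  2.68866284e-02, -9.27282839e-03,
         2.79899454e+01],
       [-6.32450820e-03,  1.07738226e-01,  9.94159180e-01,
         8.83737830e+02],
       [ 0.00000000e+00,  0.00000000e+00,  0.00000000e+00,
         1.00000000e+00]])}
scene {'vfov': 55.95821291382768, 'cx': 279.28589425242984, 'cy': 210.52064070518873, 'extrinsics': array([[ 6.18368815e-01, -6.68349277e-01,  4.13435911e-01,
         9.19106491e+02],
       [ 7.85886444e-01,  5.24823881e-01, -3.27020474e-01,
        -2.16180799e+02],
       [ 1.58285813e-03,  5.27132941e-01,  8.49781359e-01,
         6.97157530e+02],
       [ 0.00000000e+00,  0.00000000e+00,  0.00000000e+00,
         1.00000000e+00]])}
{'clock': 0.1, 'eef_pos': array([ 215.87817678, -612.46327337,  207.67898591]), 'tool_rot': array([-3.13987066e+00,  2.28329072e-06,  3.38795965e-01]), 'width': 85.37706088855766, 'force': array([ 0.45299241, -0.69599439,  0.24261653])}
```

View pics/top0.png

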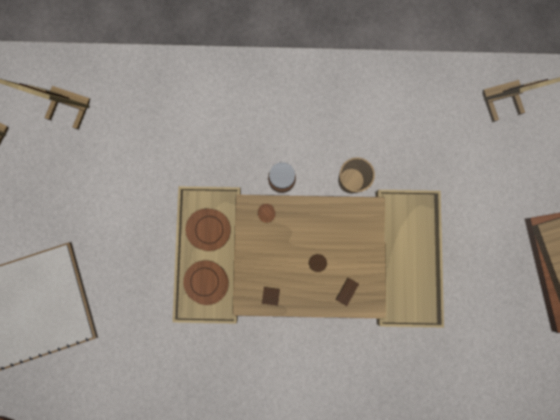

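View pics/scene0.png

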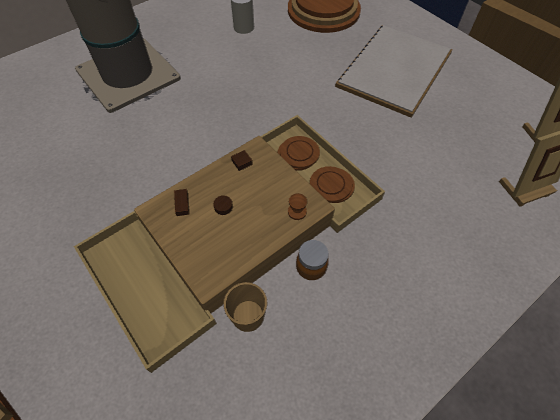

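The top view shows the empty tray on the right (-y), the disc at (318,263), the square at (271,296) and the strip at (347,291). The finial is at (266,213), and the jar and cup are above it at (282,176) and (356,176). Next I'll measure positions in both views.

```bash
cat > h.py <<'E'
from cell import *
import cv2, numpy as np
def cast(d,uv,z):
    f=210/np.tan(np.radians(d["vfov"])/2); E=d["extrinsics"]
    uv=np.atleast_2d(uv).astype(float)
    r=np.c_[(uv[:,0]-d["cx"])/f,-(uv[:,1]-d["cy"])/f,-np.ones(len(uv))]@E[:3,:3].T
    return (E[:3,3]+r*((z-E[2,3])/r[:,2])[:,None])[:,:2]
def dark(d,box,thr=55,z=78,amin=60):
    m=(d["img"].max(2)<thr).astype(np.uint8); k=np.zeros_like(m); x0,y0,x1,y1=box; k[y0:y1,x0:x1]=1
    cs,_=cv2.findContours(m*k,cv2.RETR_EXTERNAL,cv2.CHAIN_APPROX_NONE)
    for c in cs:
        if cv2.contourArea(c)>=amin:
            w=cast(d,c[:,0],z).astype(np.float32); r=cv2.minAreaRect(w)
            M=cv2.moments(w.reshape(-1,1,2)); print("c",np.round([M["m10"]/M["m00"],M["m01"]/M["m00"]]),"size",np.round(r[1]),"ang",round(r[2]),"pix",c[:,0].mean(0).round())
E
python3 - <<'E'
from h import *
t=get_image("top"); s=get_image("scene")
print("top");dark(t,(236,200,384,315),z=80)
print("scene");dark(s,(140,140,290,230),z=76)
print("board corners top",cast(t,[(236,196),(384,196),(386,317),(234,317)],65).round())
print("board corners scene",cast(s,[(136,210),(205,305),(334,212),(264,138)],65).round())
print("tray corners z30 top",cast(t,[(439,192),(441,325)],30).round(), "scene",cast(s,[(78,247),(151,369),(213,321)],30).round())
print("finial",cast(t,[(266,213)],110).round(),cast(s,[(297,215)],65).round())
print("cup",cast(t,[(356,172)],70).round(),cast(s,[(245,300)],70).round(),"jar",cast(t,[(282,174)],60).round())
E
```

```text
top
scene
c [542. -53.] size [33. 41.] ang 57 pix [223. 205.]
c [474.  36.] size [33. 39.] ang 85 pix [241. 160.]
board corners top [[ 668.  112.]
 [ 676. -185.]
 [ 439. -188.]
 [ 430.  107.]]
board corners scene [[ 444. -184.]
 [ 680. -181.]
 [ 678.  106.]
 [ 449.  114.]]
tray corners z30 top [[ 693. -309.]
 [ 421. -308.]] scene [[ 425. -306.]
 [ 702. -303.]
 [ 698. -184.]]
finial [[631.  50.]] [[640.  47.]]
cup [[ 722. -127.]] [[ 715. -126.]] jar [[716.  21.]]
```

```bash
python3 - <<'E'
from h import *
t=get_image("top"); s=get_image("scene")
print("top");dark(t,(236,230,382,312),z=79,thr=75)
print("scene");dark(s,(140,140,290,230),z=76,thr=62)
E
```

```text
top
scene
c [542. -52.] size [33. 41.] ang 57 pix [223. 205.]
c [ 489. -110.] size [24. 58.] ang 60 pix [181. 203.]
c [476.  36.] size [35. 39.] ang 85 pix [241. 161.]
```

```bash
cat >> h.py <<'E'
from scipy.spatial.transform import Rotation as Ro
def plan(*P,yaw=np.pi/2):
    s=read_state(); R=Ro.from_euler("xyz",s["tool_rot"]); T=Ro.from_euler("xyz",[np.pi,0,yaw])
    print("rot",((R.inv()*T).as_rotvec()/(np.pi/2)).round(3))
    for p in P: print(p,(R.inv().apply(np.array(p)-s["eef_pos"])/300).round(3))
E
python3 - <<'E'
from h import *
t=get_image("top")
print(cast(t,[(318,263),(271,296),(347,291),(357,282),(338,302)],80).round())
print(t["img"][263,318],t["img"][291,347])
dark(t,(236,235,382,312),z=79,thr=88)
plan((487,-58,150),(487,-58,86))
E
```

```text
[[ 539.  -53.]
 [ 474.   36.]
 [ 487. -110.]
 [ 505. -129.]
 [ 466.  -93.]]
[74 54 40] [79 59 45]
c [474.  37.] size [28. 29.] ang 84 pix [270. 296.]
c [ 487. -109.] size [23. 45.] ang 61 pix [347. 291.]
c [540. -52.] size [29. 31.] ang 2 pix [317. 262.]
rot [-0.    -0.    -0.784]
(487, -58, 150) [ 1.467 -1.444  0.195]
(487, -58, 86) [ 1.467 -1.444  0.408]
```

Emit:
move_arm --rows "1 -0.95 0.1 0 0 -0.78 0.53;1 -0.95 0.1 0 0 -0.78 0.53;1 -0.95 0.1 0 0 -0.78 0.53;1 -0.95 0.1 0 0 -0.78 0.53;1 -0.95 0.1 0 0 -0.78 0.53;1 -0.95 0.1 0 0 -0.78 0.53;1 -0.95 0.1 0 0 -0.78 0.53;1 -0.95 0.1 0 0 -0.78 0.53;1 -0.95 0.1 0 0 -0.78 0.53;1 -0.95 0.1 0 0 -0.78 0.53;1 -0.95 0.1 0 0 -0.78 0.53;1 -0.95 0.1 0 0 -0.78 0.53"

```text
clock: 1.35
eef_pos: [405.6, -242.3, 178.7]
tool_rot: [3.141, -0.001, 1.569]
force: [-0.3, -0.5, -0.1]
width: 19.9
gripper_force: 0.0
```

```bash
python3 - <<'E'
from h import *
plan((487,-58,150),(487,-58,86)); print(read_state()["eef_pos"],read_state()["width"])
E
```

```text
rot [ 0.    -0.    -0.001]
(487, -58, 150) [0.615 0.27  0.096]
(487, -58, 86) [0.615 0.27  0.31 ]
[ 405.56070337 -242.28350051  178.71440321] 19.890654768077713
```

Emit:
move_arm --rows "0.61 0.27 0.1 0 0 0 0.53;0.61 0.27 0.1 0 0 0 0.53;0.61 0.27 0.1 0 0 0 0.53;0.61 0.27 0.1 0 0 0 0.53;0.61 0.27 0.1 0 0 0 0.53;0.61 0.27 0.1 0 0 0 0.53;0.61 0.27 0.2 0 0 0 0.53;0.61 0.27 0.26 0 0 0 0.53;0.61 0.27 0.3 0 0 0 0.53;0.61 0.27 0.31 0 0 0 0.53;0.61 0.27 0.31 0 0 0 0.53"

```text
clock: 2.27
eef_pos: [485.9, -63.6, 84.9]
tool_rot: [-3.14, 0.001, 1.562]
force: [-0.5, -0.3, -0.4]
width: 20.1
gripper_force: 0.0
```

```bash
python3 - <<'E'
from h import *
d=get_image("scene"); cv2.imwrite("pics/s1.png",cv2.resize(d["img"][80:330,60:400,::-1],None,fx=2.2,fy=2.2))
print(read_state()["force"])
E
```

```text
[-0.06639976 -0.285619    0.55995448]
```

View pics/s1.png

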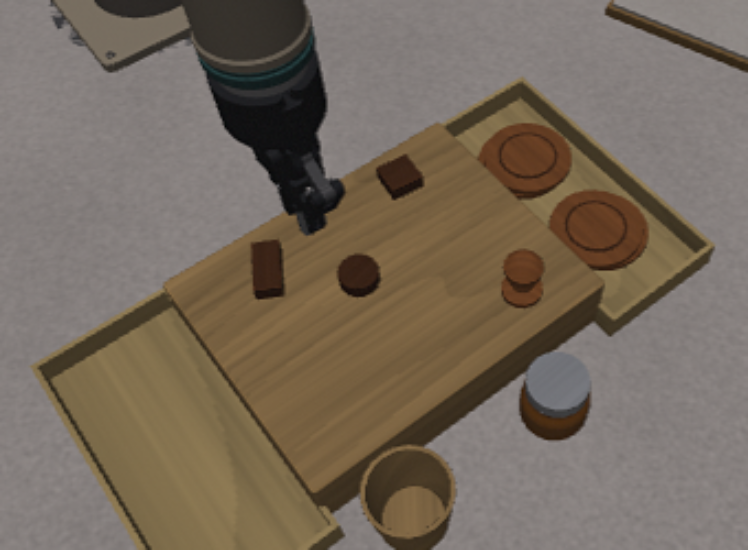

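The fingers are down between the strip and the square, clear of everything. Now I'll push the strip slowly toward -y.

Emit:
move_arm --rows "-0.015 0 0 0 0 0 0.53;-0.03 0 0 0 0 0 0.53;-0.05 0 0 0 0 0 0.53;-0.07 0 0 0 0 0 0.53;-0.09 0 0 0 0 0 0.53;-0.11 0 0 0 0 0 0.53;-0.13 0 0 0 0 0 0.53;-0.15 0 0 0 0 0 0.53;-0.17 0 0 0 0 0 0.53;-0.19 0 0 0 0 0 0.53;-0.21 0 0 0 0 0 0.53;-0.23 0 0 0 0 0 0.53"

```text
clock: 3.32
eef_pos: [486.0, -131.7, 85.5]
tool_rot: [-3.142, -0.0, 1.564]
force: [-0.0, 0.2, -0.3]
width: 19.6
gripper_force: 0.0
```

```bash
python3 - <<'E'
from h import *
d=get_image("scene"); cv2.imwrite("pics/s2.png",cv2.resize(d["img"][80:330,60:400,::-1],None,fx=2.2,fy=2.2))
E
```

```text
(no output)
```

View pics/s2.png

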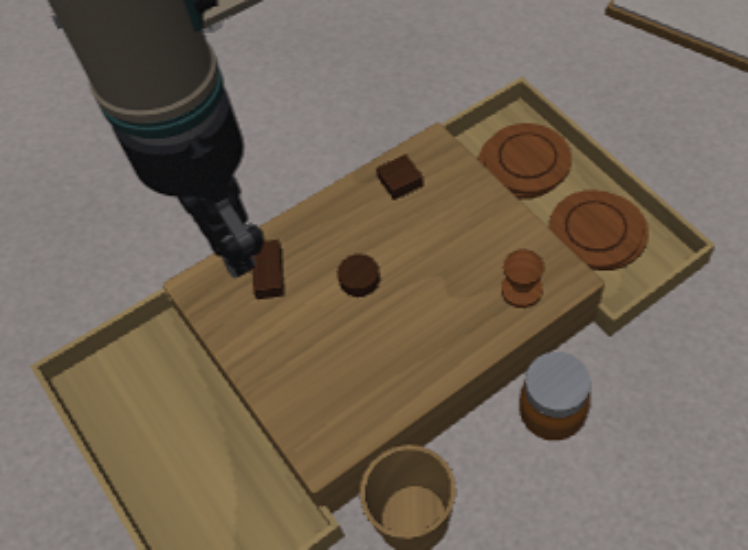

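```bash
python3 - <<'E'
from h import *
d=get_image("scene")
p=np.array([(243,272),(312,228)])/2.2+[60,80]
for z in (70,75,80,85,90,95): print(z,cast(d,p,z).round().tolist())
dark(d,(170,190,290,230),z=76,thr=62)
d=get_image("top"); cv2.imwrite("pics/t2.png",cv2.resize(d["img"][230:330,280:400,::-1],None,fx=5,fy=5))
E
```

```text
70 [[475.0, -127.0], [472.0, -55.0]]
75 [[479.0, -128.0], [476.0, -57.0]]
80 [[482.0, -128.0], [479.0, -58.0]]
85 [[486.0, -129.0], [483.0, -59.0]]
90 [[489.0, -130.0], [487.0, -61.0]]
95 [[493.0, -130.0], [490.0, -62.0]]
c [542. -52.] size [33. 41.] ang 57 pix [223. 205.]
c [ 485. -111.] size [33. 59.] ang 60 pix [179. 202.]
```

View pics/t2.png

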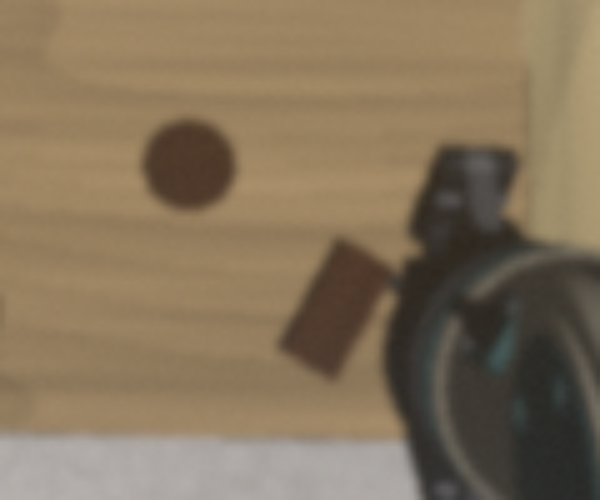

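The fingertips passed over the strip without touching it, so at this opening they sit higher than I assumed. I'll go back above the strip, then lower step by step.

Emit:
move_arm --rows "0 0 -0.07 0 0 0 0.53;0.1 0 -0.07 0 0 0 0.53;0.23 0 -0.07 0 0 0 0.53;0.24 0 -0.05 0 0 0 0.53;0.24 0 0 0 0 0 0.53;0.24 0 0.01 0 0 0 0.53;0.24 0 0.015 0 0 0 0.53;0.24 0 0.015 0 0 0 0.53"

```text
clock: 4.13
eef_pos: [486.3, -59.3, 80.8]
tool_rot: [-3.141, -0.0, 1.564]
force: [0.5, -0.6, 0.8]
width: 20.0
gripper_force: 0.0
```

Emit:
move_arm --rows "0 0 0.006 0 0 0 0.53;0 0 0.01 0 0 0 0.53;0 0 0.01 0 0 0 0.53"

```text
clock: 4.38
eef_pos: [486.6, -59.5, 78.1]
tool_rot: [3.141, 0.0, 1.563]
force: [0.0, -0.2, -0.1]
width: 20.1
gripper_force: 0.0
```

```bash
python3 - <<'E'
from h import *
d=get_image("scene"); cv2.imwrite("pics/s3.png",cv2.resize(d["img"][140:220,150:260,::-1],None,fx=7,fy=7,interpolation=2))
print(read_state()["force"],read_state()["eef_pos"])
E
```

```text
[ 0.30700423 -0.31196674 -0.32942924] [486.66842741 -59.42564876  78.19284486]
```

View pics/s3.png

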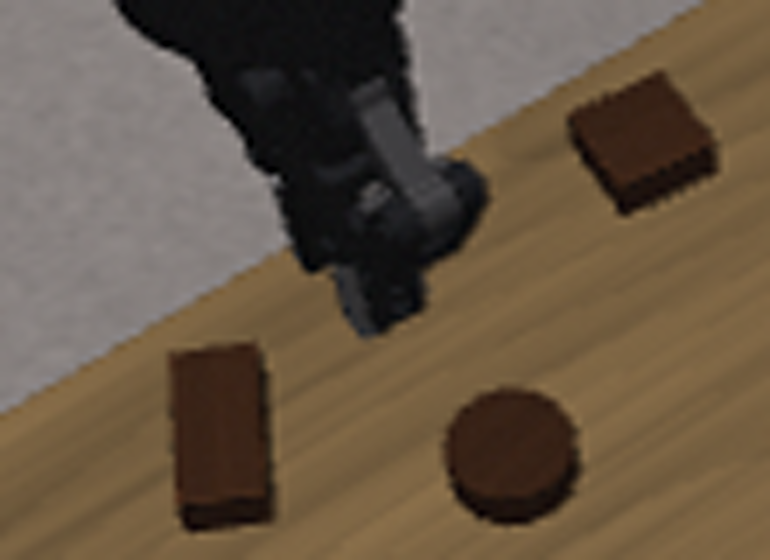

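```bash
python3 - <<'E'
from h import *
d=get_image("scene")
p=np.array([(370,337),(425,312),(345,315)])/7+[150,140]
for z in (65,70,75,80,85): print(z,cast(d,p,z).round().tolist())
E
```

```text
65 [[479.0, -58.0], [481.0, -42.0], [468.0, -60.0]]
70 [[483.0, -60.0], [485.0, -43.0], [472.0, -61.0]]
75 [[486.0, -61.0], [488.0, -44.0], [476.0, -62.0]]
80 [[490.0, -62.0], [492.0, -46.0], [479.0, -64.0]]
85 [[493.0, -63.0], [495.0, -47.0], [483.0, -65.0]]
```

Emit:
move_arm --rows "0 0 0.006 0 0 0 0.53;0 0 0.01 0 0 0 0.53;0 0 0.01 0 0 0 0.53"

```text
clock: 4.73
eef_pos: [486.4, -59.1, 74.8]
tool_rot: [-3.141, -0.0, 1.564]
force: [0.9, 0.1, 0.9]
width: 20.2
gripper_force: 0.0
```

Emit:
move_arm --rows "0 0 0.006 0 0 0 0.53;0 0 0.01 0 0 0 0.53;0 0 0.01 0 0 0 0.53"

```text
clock: 4.98
eef_pos: [486.3, -59.1, 71.7]
tool_rot: [-3.141, -0.0, 1.564]
force: [0.4, 0.2, 0.1]
width: 20.3
gripper_force: 0.0
```

Emit:
move_arm --rows "0 0 0.005 0 0 0 0.53;0 0 0.007 0 0 0 0.53;0 0 0.007 0 0 0 0.53"

```text
clock: 5.23
eef_pos: [486.4, -59.1, 69.8]
tool_rot: [-3.141, 0.0, 1.564]
force: [0.1, -0.1, 0.1]
width: 20.3
gripper_force: 0.0
```

```bash
python3 - <<'E'
from h import *
d=get_image("scene"); cv2.imwrite("pics/s4.png",cv2.resize(d["img"][140:220,150:260,::-1],None,fx=7,fy=7,interpolation=2))
print(read_state()["force"],read_state()["eef_pos"])
E
```

```text
[ 0.11461381 -0.345217   -0.05767007] [486.51572435 -59.10499838  69.84257554]
```

View pics/s4.png

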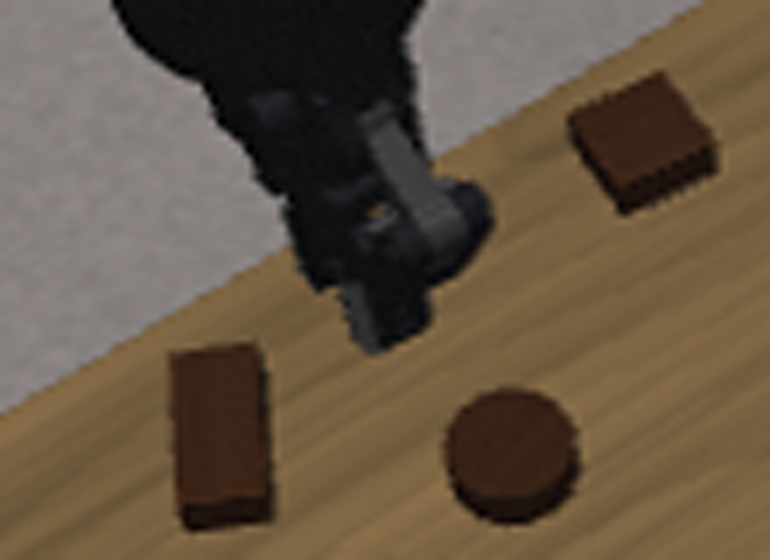

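No contact yet even with the TCP at z = 70, so the tips' offset (or the height reading) isn't as stated. I'll keep probing gently and watch the force.

Emit:
move_arm --rows "0 0 0.004 0 0 0 0.53;0 0 0.007 0 0 0 0.53;0 0 0.007 0 0 0 0.53"

```text
clock: 5.53
eef_pos: [486.5, -59.1, 67.7]
tool_rot: [-3.141, -0.0, 1.564]
force: [0.5, 0.7, 0.2]
width: 19.9
gripper_force: 0.0
```

Emit:
move_arm --rows "0 0 0.004 0 0 0 0.53;0 0 0.007 0 0 0 0.53;0 0 0.007 0 0 0 0.53"

```text
clock: 5.78
eef_pos: [486.4, -59.1, 65.5]
tool_rot: [-3.141, -0.0, 1.564]
force: [-0.0, 0.2, 0.8]
width: 20.2
gripper_force: 0.0
```

Emit:
move_arm --rows "0 0 0.004 0 0 0 0.53;0 0 0.007 0 0 0 0.53;0 0 0.007 0 0 0 0.53"

```text
clock: 6.03
eef_pos: [486.4, -59.1, 63.4]
tool_rot: [-3.141, -0.0, 1.564]
force: [-0.6, -0.1, 0.2]
width: 20.0
gripper_force: 0.0
```

Emit:
move_arm --rows "0 0 0.004 0 0 0 0.53;0 0 0.007 0 0 0 0.53;0 0 0.007 0 0 0 0.53"

```text
clock: 6.28
eef_pos: [486.4, -59.1, 61.3]
tool_rot: [-3.141, -0.0, 1.564]
force: [-0.8, 0.5, -0.3]
width: 19.8
gripper_force: 0.0
```

Emit:
move_arm --rows "0 0 0.004 0 0 0 0.53;0 0 0.007 0 0 0 0.53;0 0 0.007 0 0 0 0.53"

```text
clock: 6.53
eef_pos: [486.5, -59.1, 59.2]
tool_rot: [-3.141, -0.0, 1.564]
force: [-0.0, -0.5, -0.3]
width: 20.6
gripper_force: 0.0
```

```bash
python3 - <<'E'
from h import *
d=get_image("scene"); cv2.imwrite("pics/s5.png",cv2.resize(d["img"][140:220,150:260,::-1],None,fx=7,fy=7,interpolation=2))
s=read_state();print(s["force"],s["eef_pos"],s["qpos"])
E
```

```text
[-0.01254334  0.76303875 -0.15457772] [486.4808206  -59.08849226  59.30748167] [ 0.21280666  0.65352577 -0.21943708  2.08034997  0.31666162  0.43887188
 -0.25759353]
```

View pics/s5.png

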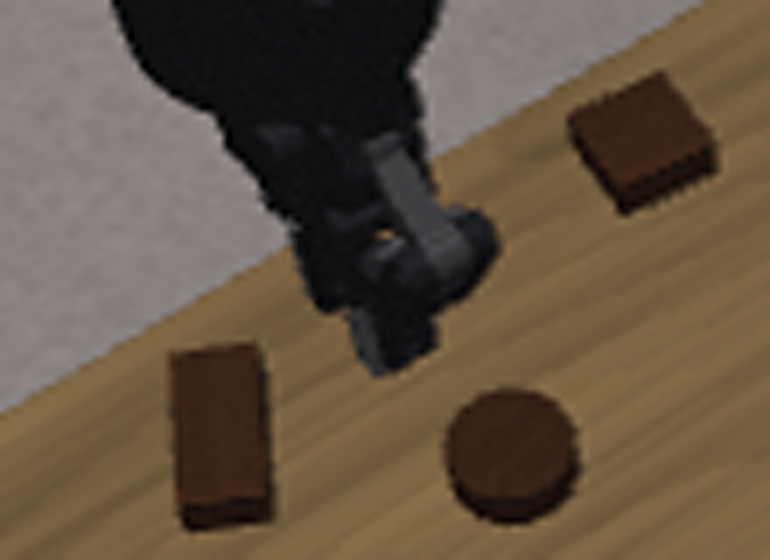

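Emit:
move_arm --rows "0 0 0.003 0 0 0 0.53;0 0 0.006 0 0 0 0.53;0 0 0.008 0 0 0 0.53;0 0 0.008 0 0 0 0.53"

```text
clock: 6.92
eef_pos: [486.5, -59.1, 56.9]
tool_rot: [-3.141, -0.0, 1.564]
force: [-0.3, 0.6, -0.1]
width: 20.1
gripper_force: 0.0
```

Emit:
move_arm --rows "0 0 0.003 0 0 0 0.53;0 0 0.006 0 0 0 0.53;0 0 0.008 0 0 0 0.53;0 0 0.008 0 0 0 0.53"

```text
clock: 7.25
eef_pos: [486.5, -59.1, 54.5]
tool_rot: [-3.141, -0.0, 1.564]
force: [0.6, 0.5, 0.1]
width: 20.1
gripper_force: 0.0
```

Emit:
move_arm --rows "0 0 0.003 0 0 0 0.53;0 0 0.006 0 0 0 0.53;0 0 0.008 0 0 0 0.53;0 0 0.008 0 0 0 0.53"

```text
clock: 7.58
eef_pos: [486.5, -59.1, 52.1]
tool_rot: [-3.141, -0.0, 1.564]
force: [-0.3, 0.1, 0.3]
width: 20.1
gripper_force: 0.0
```

The reported height seems offset. Allowing for that, vision puts the tips within the offcuts' height range. I'll push gently a short way and check where the strip goes.

Emit:
move_arm --rows "-0.015 0 0 0 0 0 0.53;-0.03 0 0 0 0 0 0.53;-0.045 0 0 0 0 0 0.53;-0.06 0 0 0 0 0 0.53;-0.075 0 0 0 0 0 0.53;-0.09 0 0 0 0 0 0.53;-0.105 0 0 0 0 0 0.53;-0.12 0 0 0 0 0 0.53;-0.135 0 0 0 0 0 0.53;-0.135 0 0 0 0 0 0.53"

```text
clock: 8.42
eef_pos: [486.2, -101.0, 52.2]
tool_rot: [-3.142, 0.001, 1.562]
force: [0.1, -0.4, 0.1]
width: 19.8
gripper_force: 0.0
```

```bash
python3 - <<'E'
from h import *
dark(get_image("top"),(236,235,382,312),z=79,thr=88)
dark(get_image("scene"),(130,140,290,240),z=76,thr=62)
E
```

```text
c [474.  37.] size [27. 29.] ang 84 pix [270. 296.]
c [ 495. -117.] size [ 82. 107.] ang 72 pix [355. 290.]
c [540. -52.] size [29. 29.] ang 1 pix [317. 263.]
c [542. -52.] size [33. 41.] ang 57 pix [223. 205.]
c [476.  36.] size [34. 39.] ang 85 pix [241. 160.]
c [404. -83.] size [ 96. 227.] ang 79 pix [175. 178.]
```

```bash
python3 - <<'E'
from h import *
a=get_image("scene")["img"][150:250,140:260,::-1]; b=get_image("top")["img"][240:320,290:390,::-1]
im=np.hstack([cv2.resize(a,(480,400),interpolation=2),cv2.resize(b,(320,400),interpolation=2)]); cv2.imwrite("pics/c6.png",cv2.convertScaleAbs(im,alpha=1.6))
E
```

```text
(no output)
```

View pics/c6.png

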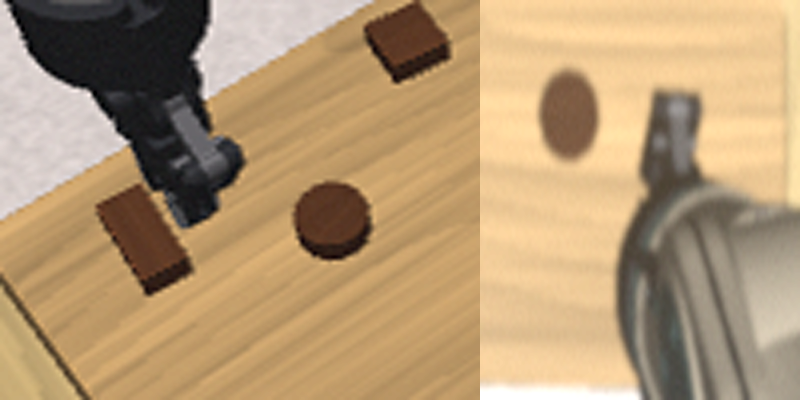

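The push works. The strip is turned square against the fingers at (145,240) in the left panel, and it moves with them. I'll carry on over the edge.

Emit:
move_arm --rows "-0.015 0 0 0 0 0 0.53;-0.03 0 0 0 0 0 0.53;-0.05 0 0 0 0 0 0.53;-0.07 0 0 0 0 0 0.53;-0.09 0 0 0 0 0 0.53;-0.11 0 0 0 0 0 0.53;-0.13 0 0 0 0 0 0.53;-0.15 0 0 0 0 0 0.53;-0.17 0 0 0 0 0 0.53;-0.19 0 0 0 0 0 0.53;-0.21 0 0 0 0 0 0.53;-0.23 0 0 0 0 0 0.53"

```text
clock: 9.62
eef_pos: [485.8, -169.3, 52.2]
tool_rot: [-3.142, 0.0, 1.564]
force: [0.3, -2.2, 0.2]
width: 20.5
gripper_force: 0.0
```

Emit:
move_arm --rows "-0.02 0 0 0 0 0 0.53;-0.04 0 0 0 0 0 0.53;-0.06 0 0 0 0 0 0.53;-0.08 0 0 0 0 0 0.53;-0.1 0 0 0 0 0 0.53;-0.11 0 0 0 0 0 0.53;-0.11 0 -0.08 0 0 0 0.53;-0.11 0 -0.16 0 0 0 0.53;-0.11 0 -0.2 0 0 0 0.53"

```text
clock: 10.37
eef_pos: [486.6, -201.9, 114.2]
tool_rot: [3.139, 0.001, 1.564]
force: [1.0, -0.4, 0.0]
width: 20.2
gripper_force: 0.0
```

```bash
python3 - <<'E'
from h import *
s=get_image("scene");print("scene tray");dark(s,(70,190,215,365),z=20,thr=62)
print("board");dark(s,(160,140,290,240),z=76,thr=62)
plan((541,0,112),(541,0,52),(541,-205,52))
E
```

```text
scene tray
c [ 500. -216.] size [23. 56.] ang 85 pix [142. 251.]
c [ 653. -175.] size [254.  27.] ang 7 pix [177. 269.]
c [ 375. -200.] size [106.  43.] ang 7 pix [119. 201.]
board
c [542. -52.] size [33. 41.] ang 57 pix [223. 205.]
c [476.  37.] size [35. 39.] ang 85 pix [241. 160.]
rot [ 0.003  0.001 -0.004]
(541, 0, 112) [0.675 0.173 0.012]
(541, 0, 52) [0.676 0.172 0.212]
(541, -205, 52) [-0.008  0.177  0.213]
```

The strip lies in the tray at about (500, -216). Next is the disc.

Emit:
move_arm --rows "0.14 0.04 0 0 0 0 0.53;0.27 0.08 0 0 0 0 0.53;0.4 0.12 0 0 0 0 0.53;0.53 0.17 0 0 0 0 0.53;0.65 0.17 0 0 0 0 0.53;0.675 0.17 0.03 0 0 0 0.53;0.675 0.17 0.1 0 0 0 0.53;0.675 0.17 0.15 0 0 0 0.53;0.675 0.17 0.19 0 0 0 0.53;0.675 0.17 0.205 0 0 0 0.53;0.675 0.17 0.208 0 0 0 0.53;0.675 0.17 0.208 0 0 0 0.53"

```text
clock: 11.42
eef_pos: [537.8, 0.5, 49.6]
tool_rot: [-3.141, -0.0, 1.564]
force: [-0.6, 0.5, 0.8]
width: 20.1
gripper_force: 0.0
```

Emit:
move_arm --rows "-0.015 0 0 0 0 0 0.53;-0.03 0 0 0 0 0 0.53;-0.045 0 0 0 0 0 0.53;-0.06 0 0 0 0 0 0.53;-0.075 0 0 0 0 0 0.53;-0.095 0 0 0 0 0 0.53;-0.115 0 0 0 0 0 0.53;-0.135 0 0 0 0 0 0.53;-0.155 0 0 0 0 0 0.53;-0.175 0 0 0 0 0 0.53;-0.195 0 0 0 0 0 0.53;-0.215 0 0 0 0 0 0.53"

```text
clock: 12.42
eef_pos: [537.5, -64.6, 49.8]
tool_rot: [-3.142, -0.0, 1.564]
force: [0.5, -0.2, -0.4]
width: 19.9
gripper_force: 0.1
```

```bash
python3 - <<'E'
from h import *
s=get_image("scene");dark(s,(140,140,290,260),z=76,thr=62)
E
```

```text
c [692. -28.] size [35. 11.] ang 89 pix [282. 255.]
c [ 536. -212.] size [19. 50.] ang 85 pix [145. 252.]
c [476.  36.] size [34. 39.] ang 85 pix [241. 160.]
c [464. -37.] size [102. 214.] ang 72 pix [208. 180.]
c [379. -13.] size [81. 19.] ang 52 pix [194. 142.]
```

Emit:
move_arm --rows "-0.02 0 0 0 0 0 0.53;-0.04 0 0 0 0 0 0.53;-0.06 0 0 0 0 0 0.53;-0.08 0 0 0 0 0 0.53;-0.1 0 0 0 0 0 0.53;-0.12 0 0 0 0 0 0.53;-0.14 0 0 0 0 0 0.53;-0.16 0 0 0 0 0 0.53;-0.18 0 0 0 0 0 0.53;-0.2 0 0 0 0 0 0.53;-0.22 0 0 0 0 0 0.53;-0.24 0 0 0 0 0 0.53"

```text
clock: 13.47
eef_pos: [537.1, -136.6, 49.8]
tool_rot: [3.142, -0.0, 1.564]
force: [0.4, 0.6, -0.2]
width: 20.0
gripper_force: 0.0
```

Emit:
move_arm --rows "-0.02 0 0 0 0 0 0.53;-0.04 0 0 0 0 0 0.53;-0.06 0 0 0 0 0 0.53;-0.08 0 0 0 0 0 0.53;-0.1 0 0 0 0 0 0.53;-0.12 0 0 0 0 0 0.53;-0.14 0 0 0 0 0 0.53;-0.16 0 0 0 0 0 0.53;-0.18 0 0 0 0 0 0.53;-0.2 0 0 0 0 0 0.53;-0.21 0 0 0 0 0 0.53;-0.21 0 0 0 0 0 0.53"

```text
clock: 14.47
eef_pos: [536.4, -200.1, 49.8]
tool_rot: [-3.142, 0.0, 1.563]
force: [-0.7, 0.2, -0.3]
width: 20.3
gripper_force: 0.0
```

Emit:
move_arm --rows "0 0 -0.08 0 0 0 0.53;0 0 -0.16 0 0 0 0.53;0 0 -0.21 0 0 0 0.53;0 0 -0.21 0 0 0 0.53"

```text
clock: 14.8
eef_pos: [539.1, -199.0, 116.0]
tool_rot: [3.136, 0.001, 1.565]
force: [0.2, 0.7, -0.3]
width: 20.5
gripper_force: 0.0
```

```bash
python3 - <<'E'
from h import *
s=get_image("scene");print("scene tray");dark(s,(70,190,215,365),z=20,thr=62)
print("board");dark(s,(160,140,290,240),z=76,thr=62)
plan((476,85,112),(476,85,51),(476,-205,51))
E
```

```text
scene tray
c [ 508. -206.] size [242.  69.] ang 4 pix [168. 266.]
c [ 369. -202.] size [151.  72.] ang 17 pix [118. 203.]
board
c [476.  36.] size [34. 39.] ang 85 pix [241. 160.]
rot [ 0.002  0.001 -0.004]
(476, 85, 112) [ 0.945 -0.213  0.007]
(476, 85, 51) [ 0.945 -0.213  0.21 ]
(476, -205, 51) [-0.022 -0.207  0.211]
```

The disc is off the board. The square is last; I'll drift slightly toward -x so it lands beside the strip.

Emit:
move_arm --rows "0.12 -0.03 0 0 0 0 0.53;0.24 -0.06 0 0 0 0 0.53;0.36 -0.09 0 0 0 0 0.53;0.48 -0.12 0 0 0 0 0.53;0.6 -0.15 0 0 0 0 0.53;0.72 -0.18 0 0 0 0 0.53;0.84 -0.21 0 0 0 0 0.53;0.94 -0.21 0.02 0 0 0 0.53;0.94 -0.21 0.1 0 0 0 0.53;0.94 -0.21 0.16 0 0 0 0.53;0.94 -0.21 0.2 0 0 0 0.53;0.94 -0.21 0.208 0 0 0 0.53"

```text
clock: 15.85
eef_pos: [473.1, 83.5, 47.8]
tool_rot: [-3.136, 0.001, 1.565]
force: [-0.9, -0.4, -0.2]
width: 20.2
gripper_force: 0.0
```

Emit:
move_arm --rows "0 0 0 0 0 0 0.53;-0.015 0 0 0 0 0 0.53;-0.03 0 0 0 0 0 0.53;-0.045 0 0 0 0 0 0.53;-0.06 0 0 0 0 0 0.53;-0.075 0 0 0 0 0 0.53;-0.09 0 0 0 0 0 0.53;-0.11 0 0 0 0 0 0.53;-0.13 0 0 0 0 0 0.53;-0.15 0 0 0 0 0 0.53;-0.17 0 0 0 0 0 0.53;-0.19 0 0 0 0 0 0.53"

```text
clock: 16.85
eef_pos: [475.1, 25.7, 50.4]
tool_rot: [-3.142, 0.0, 1.564]
force: [0.7, 0.4, 0.2]
width: 20.2
gripper_force: 0.0
```

```bash
python3 - <<'E'
from h import *
s=get_image("scene");print("tray");dark(s,(70,240,215,365),z=20,thr=62)
print("board");dark(s,(160,140,290,240),z=76,thr=62)
print("top tray");dark(get_image("top"),(384,195,436,320),z=20,thr=88)
E
```

```text
tray
c [ 662. -174.] size [185.  27.] ang 9 pix [187. 282.]
c [ 518. -217.] size [34. 87.] ang 81 pix [145. 257.]
board
c [462.  33.] size [ 81. 105.] ang 48 pix [235. 155.]
top tray
c [ 516. -216.] size [33. 80.] ang 90 pix [394. 278.]
```

Emit:
move_arm --rows "-0.02 0 0 0 0 0 0.53;-0.04 0 0 0 0 0 0.53;-0.06 0 0 0 0 0 0.53;-0.08 0 0 0 0 0 0.53;-0.1 -0.005 0 0 0 0 0.53;-0.12 -0.005 0 0 0 0 0.53;-0.14 -0.01 0 0 0 0 0.53;-0.16 -0.01 0 0 0 0 0.53;-0.18 -0.015 0 0 0 0 0.53;-0.2 -0.015 0 0 0 0 0.53;-0.22 -0.02 0 0 0 0 0.53;-0.24 -0.02 0 0 0 0 0.53"

```text
clock: 17.95
eef_pos: [468.3, -46.1, 50.4]
tool_rot: [-3.141, 0.0, 1.564]
force: [0.1, -0.2, 0.4]
width: 20.5
gripper_force: 0.0
```

Emit:
move_arm --rows "-0.02 -0.002 0 0 0 0 0.53;-0.04 -0.004 0 0 0 0 0.53;-0.06 -0.006 0 0 0 0 0.53;-0.08 -0.008 0 0 0 0 0.53;-0.1 -0.01 0 0 0 0 0.53;-0.12 -0.012 0 0 0 0 0.53;-0.14 -0.014 0 0 0 0 0.53;-0.16 -0.016 0 0 0 0 0.53;-0.18 -0.018 0 0 0 0 0.53;-0.2 -0.02 0 0 0 0 0.53;-0.22 -0.022 0 0 0 0 0.53;-0.24 -0.024 0 0 0 0 0.53"

```text
clock: 18.95
eef_pos: [460.9, -118.1, 50.4]
tool_rot: [3.142, 0.0, 1.564]
force: [-0.4, -0.2, 0.4]
width: 20.1
gripper_force: 0.0
```

Emit:
move_arm --rows "-0.02 0 0 0 0 0 0.53;-0.04 0 0 0 0 0 0.53;-0.06 0 0 0 0 0 0.53;-0.08 0 0 0 0 0 0.53;-0.1 0 0 0 0 0 0.53;-0.12 0 0 0 0 0 0.53;-0.14 0 0 0 0 0 0.53;-0.16 0 0 0 0 0 0.53;-0.18 0 0 0 0 0 0.53;-0.2 0 0 0 0 0 0.53;-0.22 0 0 0 0 0 0.53;-0.24 0 0 0 0 0 0.53"

```text
clock: 19.95
eef_pos: [460.4, -190.0, 50.4]
tool_rot: [-3.142, -0.0, 1.564]
force: [0.3, 0.5, -0.6]
width: 20.4
gripper_force: 0.0
```

Emit:
move_arm --rows "-0.02 0 0 0 0 0 0.53;-0.03 0 0 0 0 0 0.53;-0.03 0 0 0 0 0 0.53;-0.03 0 -0.1 0 0 0 0.53;-0.03 0 -0.2 0 0 0 0.53;-0.03 0 -0.3 0 0 0 0.53;-0.03 0 -0.4 0 0 0 0.53;0.1 0 -0.45 0 0 0 0.53;0.3 0 -0.45 0 0 0 0.53;0.5 0 -0.45 0 0 0 0.53;0.6 0 -0.45 0 0 0 0.53;0.6 0 -0.45 0 0 0 0.53"

```text
clock: 20.95
eef_pos: [461.3, -4.5, 186.0]
tool_rot: [3.14, -0.002, 1.569]
force: [0.8, 0.8, 0.6]
width: 20.3
gripper_force: 0.0
```

```bash
python3 - <<'E'
from h import *
s=get_image("scene");cv2.imwrite("pics/end.png",s["img"][:,:,::-1]);print("tray");dark(s,(70,200,215,365),z=20,thr=62)
print("top tray");dark(get_image("top"),(384,195,436,320),z=20,thr=88)
E
```

```text
tray
c [ 496. -218.] size [ 39. 129.] ang 89 pix [139. 248.]
c [ 651. -174.] size [255.  27.] ang 7 pix [176. 268.]
top tray
c [ 495. -217.] size [ 37. 118.] ang 90 pix [394. 287.]
```

View pics/end.png

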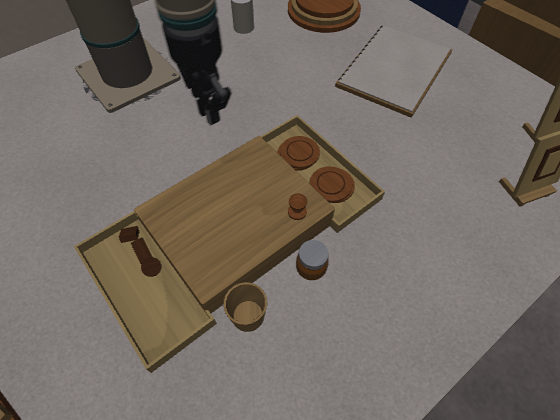

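The final view shows all three offcuts in the tray: square (130,234), strip (140,250), disc (151,267). The board is clear, and the finial, cup and jar are where they were.

```bash
python3 -c "
from cell import *
print(finish_job())"
```

```text
the job is handed in; nothing more can be done
None
```

All three offcuts are in the empty tray, the finial, cup, jar and coaster tray were left alone, and the job was handed in at about 21 s; no verdict was returned.

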